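Close the scrap well of the prep board

TASK

Take the wooden cover by its pull tab, draw it right out from under the low shelf, and let go of it on the worktop. Then take it by its grip bar, lay it flat on the empty end of the prep board's top, between the two rails and with the notched end towards the well, and slide it along (do not lower it into the well from above) until you feel it drop into the well with its notch over the key; leave it lying level there, fully home, and do not disturb the other things.

Things in the scene. Friction and masses are not known exactly. Their poses are not given: they have to be found in the camera images.
- cover: Flat wooden cover, stored flat under the low shelf, only its pull tab sticking out in front. Origin: centre of the plate's underside; z up, +x to the notched end. Plate 120 x 90 x 9 mm (x -60..60, y -45..45). Notch in the middle of the +x edge: 18 mm wide, 16 mm deep. Grip bar on top, pull tab at the -x end. 0.17 to 0.38 kg.
- cover_bar (a point): Middle of the top of the cover's grip bar, over the cover's origin, axes as the cover. The bar stands on the plate along y: 14 mm thick (x), 60 mm long (y), from z = 9 to z = 33 mm over the cover's underside. At the start it is 45 mm or more behind the shelf's front edge, out of reach.
- cover_tab (a point): Point in the cover's pull tab, axes as the cover, 92 mm to -x from the cover's origin and 13 mm above the underside. The tab is 40 mm wide (y), 8 mm thick, 9 to 17 mm above the cover's underside, and juts 45 mm out from the plate's -x edge (cover x -105..-60).
- board: Wooden prep board standing fixed on the range. Origin: middle of the underside of its base; z up, +x along it from the empty end to the end with the well. Its top, 292 x 130 mm, surface at z = 38 mm, sits on the base shifted by d along x, d between -20 and 20 mm, held stiffly; d is not reported: feel or see it. Side rails 94 mm apart (y -47..47), z up to 44 mm, run its whole length.
- board_land (a point): Point on the board's base frame (axes as the board, x = -85, y = 0, z = 38 mm): about the middle of the empty end of the top, a flat land at board x -145+d..-5+d between the rails.
- board_well (a point): Floor middle of the well if d = 0 (board x = 57, y = 0, z = 31 mm); truly it is d farther along x. Well: pocket 124 mm long (x -5+d..119+d), 94 mm wide, 7 mm deep, steep walls. Key: block 14 mm wide, as high as the top's surface, jutting 13 mm from the middle of the far (+x) wall; the cover's notch goes over it. Seated, the cover's origin is on the floor and its tab hangs 2 mm over the land.
- low_shelf: Fixed low dark wooden shelf on the worktop, 130 mm deep (x -65..65), 190 mm wide, top at z = 54 mm, underside at 42 mm, on two side panels 166 mm apart, open in front (-x, which faces right, towards the range). Origin: centre of its footprint on the worktop. The cover lies beneath, its plate's front edge 0 to 15 mm out from the shelf's front edge.
- tin: Bystander: tin 76 mm wide, 58 mm tall, stands on the low shelf; origin under its centre
- timer: Bystander: white square kitchen timer 66 x 66 x 54 mm, stands on the low shelf; origin under its centre
- salt_shaker: Bystander: white shaker 37 mm wide, 76 mm tall, on the worktop; origin under its centre
- pepper_shaker: Bystander: black shaker 37 mm wide, 76 mm tall, on the worktop; origin under its centre
- garlic: Bystander: garlic bulb about 60 mm, on the range behind the prep board; origin under its centre
- mug: Bystander: mug 86 mm wide, 99 mm tall, on the worktop; origin under its centre
- spice_jar: Bystander: spice jar 49 mm wide, 108 mm tall, on the worktop; origin under its centre
Mind the look-alikes: they are no part of the job. Of the things that look like the cover, the larger one is meant.

How it is judged:
By the outcome, as a careful person would: the job done as asked, in the order asked, and still so for the second after the job is handed in, with the robot touching nothing.
It also fails if it takes over 64 s, if anything falls off the work surface, if the arm or the gripper's body presses on something with over 40 N, if the wrist force passes 120 N, or if a joint passes its speed limit or range.

ROBOT

A 6-joint arm with a two-finger parallel gripper is mounted at the origin on a cart in front of the work surface, level with it; the furniture and walls round the work are solid. World frame = base frame: x ahead of the robot, y to its left, z up, the work surface at z = 0. Lengths are in mm, angles in rad, forces in N, time in s.
With the tool pointing down it reaches from about 400 to 925 mm from the base axis. Payload 12.5 kg.
Tool frame: the origin (TCP) lies midway between the tips of the shut fingers; the grasp point (between the pads) lies 19 mm behind it; z points along the fingers, y is the line along which they close (so a half turn about z gives the same grasp; the last joint's range is limited). The gripper opens to 95 mm and grips with 3 to 60 N. Pads are 20 mm wide; open, the fingers measure 119 mm over their backs; the gripper's body (75 mm by 180 mm) begins 59 mm behind the grasp point.
Start: joints at [-1.414, 0.491, 1.559, -0, 1.092, -0.106], TCP at [162.388, -603.553, 214.661] pointing down, gripper open.
Joint ranges: [-3.1, 3.1], [-0.84, 2.19], [0.05, 2.79], [-1.13, 4.28], [0.06, 2.93], [-2.69, 2.69]. Speed limits (rad/s): [2.22, 2.22, 2.79, 3.14, 3.14, 3.14].

INTERFACE

Orientations are given as [roll, pitch, yaw] about the fixed x, y, z axes, in that order (R = Rz(yaw) Ry(pitch) Rx(roll)).
In Python, from cell import state, viewer, env, models gives the robot as it stands. The module is installed in compiled form; this text tells all that it offers.
- The arm moves only by the tool arm_command, never from a script. Its argument "rows" is a list of rows, each a list of 2 entries, a list of its own where there are three numbers: the shift along the tool's x, y, z normalised to -1 to 1, where 1 is 0.25 m, then the turn about the tool's z normalised to -1 to 1, where 1 is pi rad. A call has exactly 5 rows; each row shifts and turns the commanded pose from where the row before left it, along the tool's axes as they then stand; what a row does not reach is not made up. A row lasts 1/10 s, in which the tool goes at most 50 mm and 8.59 degrees, less where a joint would pass 70% of its speed; a pose out of reach is approached as far as the arm can. A call with a number of a shift or a turn outside -1 to 1 is refused whole. A call with a gripper value outside its range is refused whole. "claw" is the opening, from 0 (shut) to 1 (fully open), set as the call begins (left out, the last holds). The fingers move at their own pace and stop on an object; the grip force is fixed at half the most. Time passes only in rows, so rows that do not move let the fingers close, or fill a call up. It gives the time, the measured TCP pose, the force, the opening and the grip force at its end, in the units of the state.
- state(): the state, without advancing time (a new reading comes with each control period).
- viewer.read_camera(name): name is "scene" or "top"; returns (picture, depth): 384x512x3 uint8, red, green, blue; 384x512 float32, mm along the optical axis (not along the pixel's ray), 0 where there is no reading.
- viewer.get_calibration(name): a dict with "camera_matrix" (3x3 intrinsics, pixels), "world_to_cam" (4x4, takes a point from world to camera coordinates). Camera axes: x right, y up, looking along -z (the intrinsics and any distortion apply to the point x, -y, -z); pixel columns grow to the right and rows downward; lengths in mm; the calibration is good to about 2 mm. A picture is of the moment at which its call begins. get_calibration takes no time and is no camera call.
- env.job_done(): hands the job in; it is judged then, once.
Trained networks look in the newest picture that a camera, given by its name, has taken for a name from the list of things; names that differ only in an ending like _2 or _b are one class to them, and where a whole thing is asked for, a point or a joint stands for the part that bears it (a point fixed in the world has none). Each returns a list of dicts, best first, with "confidence" (0 to 1); they miss things now and then, are a little off and sometimes report something else, mostly with a low value. They report only what shows in the picture. A call takes as long as a camera call. They do not tell look-alikes from the thing itself.
- models.search_frame(camera, label): "position" ([x, y, z] in mm, in world coordinates, good to about 4 mm: the middle of the surface that is visible of it).
- models.mark_of(camera, label): "position" ([x, y, z] in mm, in world coordinates, good to about 4 mm: a listed point, or the origin of a listed thing).
The state is a dict: "t": time; "joints": joint angles; "qvel": joint speeds; "tau": joint torques, N m; "eef_pos": TCP position; "tcp_rot": TCP orientation; "ft_force": force on the tool from outside, world axes, zero at the start; "moment": the same for the moment, N m; "opening": opening from 0.0 (shut) to 1.0 (fully open); "grip_force": force on a finger pad.
Only numpy, scipy, OpenCV 4.12 (cv2) and the standard library are available. Lean on these libraries where they do the work, as an engineer would, in place of code of your own. Each camera call takes 0.05 s, during which the arm holds its last target. There are 200 camera calls.

## Working session

There is one attempt and no reset: what is moved stays moved. The work goes in short steps, Python scripts to look and compute and a tool call to move; the robot and the scene stay as the last step left them, time stands still between calls to the robot, and variables do not carry over. Pictures are saved under pics/ and viewed, at most 10 in all, crops included, and the job is handed in when it is done.

Besides the shell and the picture viewer there is one more tool, called after "Emit:" as name(argument=value, ...), one argument or row to a line, values as JSON. arm_command: Moves the arm, as the interface text tells. Scaled input: -1 to 1 covers 0.25 m each way for a shift and pi rad each way for a turn. Its arguments: {"type":"object","properties":{"rows":{"type":"array","items":{"type":"array"}},"claw":{"type":"number"}},"required":["rows"]}

```bash
mkdir -p pics; cat > h.py <<'E'
import numpy as np, cv2
from cell import state, viewer, env, models
def cam(n):
    im,d=viewer.read_camera(n); return im,d
def unproj(n,d,uv=None):
    c=viewer.get_calibration(n);K=np.array(c["camera_matrix"]);T=np.array(c["world_to_cam"])
    v,u=np.mgrid[0:d.shape[0],0:d.shape[1]]
    P=np.stack([(u-K[0,2])/K[0,0]*d,-(v-K[1,2])/K[1,1]*d,-d,np.ones_like(d)],-1)
    return (P@np.linalg.inv(T).T)[...,:3]
def save(n,im): cv2.imwrite('pics/'+n+'.png',im[...,::-1])
E
python3 - <<'E'
from h import *
ims=[]
for n in("scene","top"):
    im,d=cam(n); np.savez(n+'0.npz',im=im,d=d); ims.append(im)
    c=viewer.get_calibration(n);print(n,np.round(c["camera_matrix"],1).tolist(),np.round(c["world_to_cam"],3).tolist())
    for l in ["cover","cover_tab","board","board_land","board_well","low_shelf"]:
        print(n,l,[(np.round(r["position"]).tolist(),round(r["confidence"],2)) for r in models.mark_of(n,l)][:3])
save('scene0',cv2.resize(ims[0],(800,600)));save('top0',cv2.resize(ims[1],(800,600)))
print(state())
E
```

```text
scene [[415.2, 0.0, 260.5], [0.0, 415.2, 195.9], [0.0, 0.0, 1.0]] [[-0.745, -0.667, -0.019, 513.759], [0.33, -0.394, 0.858, -208.194], [-0.58, 0.632, 0.514, -1628.724], [0.0, 0.0, 0.0, 1.0]]
scene cover [([437.0, 642.0, -3.0], 0.67), ([538.0, 421.0, -2.0], 0.66)]
scene cover_tab [([502.0, 675.0, 14.0], 0.78), ([525.0, 331.0, 13.0], 0.66)]
scene board [([513.0, -325.0, 5.0], 0.71)]
scene board_land [([469.0, -256.0, 42.0], 0.75)]
scene board_well [([550.0, -368.0, 36.0], 0.92)]
scene low_shelf [([520.0, 424.0, -0.0], 0.83)]
top [[430.2, 0.0, 251.4], [0.0, 430.2, 191.8], [0.0, 0.0, 1.0]] [[-0.281, -0.96, 0.002, 298.763], [0.923, -0.27, 0.273, -510.459], [-0.262, 0.079, 0.962, -1378.67], [0.0, 0.0, 0.0, 1.0]]
top cover [([433.0, 645.0, 1.0], 0.86), ([445.0, -3.0, 2.0], 0.23)]
top cover_tab [([500.0, 672.0, 7.0], 0.7), ([527.0, 325.0, 11.0], 0.55)]
top board [([518.0, -323.0, 7.0], 0.56)]
top board_land [([467.0, -257.0, 42.0], 0.78), ([701.0, -149.0, 4.0], 0.21)]
top board_well [([552.0, -368.0, 35.0], 0.92)]
top low_shelf [([520.0, 428.0, -1.0], 0.79)]
{'t': 0.7, 'joints': array([-1.41359550e+00,  4.90884542e-01,  1.55891363e+00, -1.36503198e-05,
        1.09171324e+00, -1.05600103e-01]), 'qvel': array([-0.00038466,  0.00060766,  0.00015091, -0.00131571, -0.00065372,
       -0.00154481]), 'tau': array([-2.21497947e-03, -6.12337804e+01, -2.58403301e+01,  6.92559569e-02,
        4.45841183e-02,  6.95029101e-06]), 'eef_pos': array([ 162.38615441, -603.54271479,  214.66585086]), 'tcp_rot': array([3.14151314e+00, 2.06098671e-05, 2.62807218e-01]), 'ft_force': array([ 0.0737209 ,  0.50592756, -0.87414114]), 'moment': array([ 0.01477201, -0.0028687 , -0.00744769]), 'grip_force': 0.0, 'opening': 1.0006935631074734}
```

View pics/scene0.png

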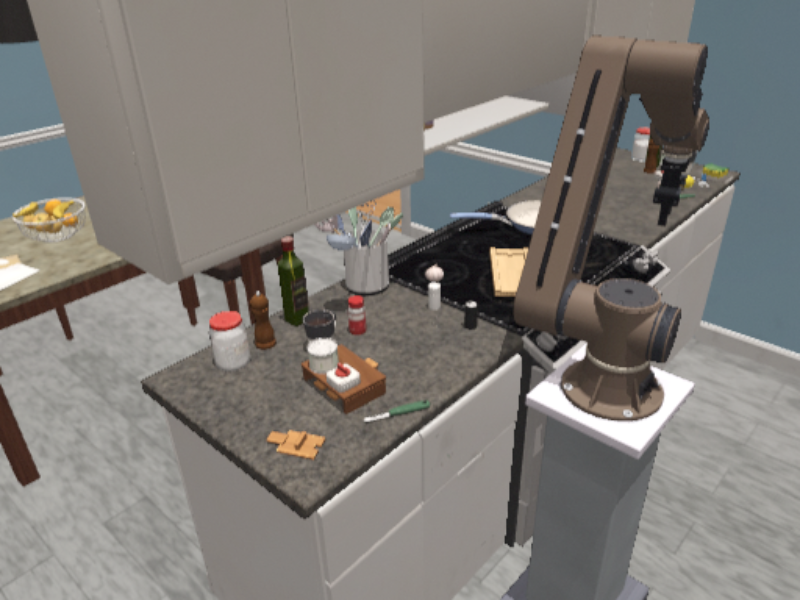

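View pics/top0.png

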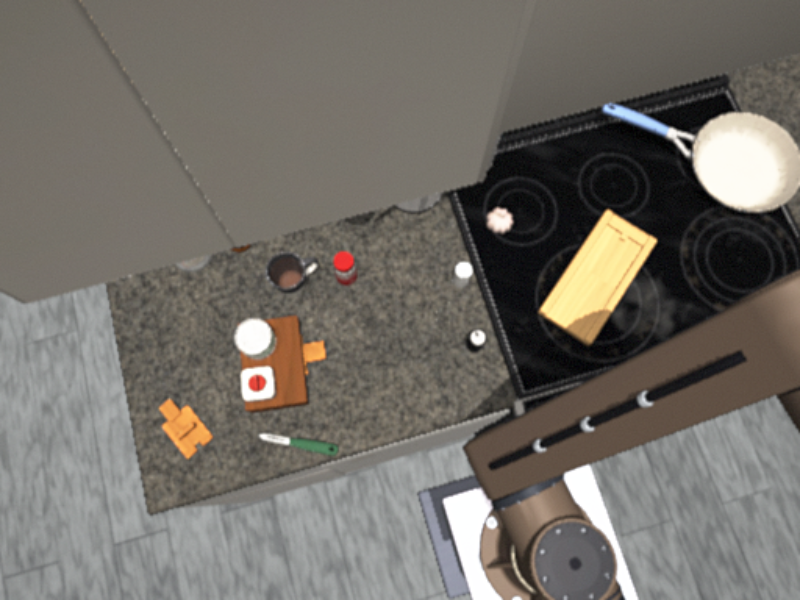

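Top view: the shelf with the tin and timer on it is at about (275,362), and an orange pull tab sticks out of it at (315,351). There are two candidates:
- The loose orange plate at (185,428) has its bar exposed and is not under the shelf.
- The one under the shelf, with its tab at (315,351), fits the description "stored under the low shelf".

The board is at (600,278), with its well and key end at the upper right near (630,235). Next I'll confirm this in a crop and measure.

```bash
python3 - <<'E'
from h import *
z=np.load('top0.npz');im,d=z['im'],z['d'];P=unproj('top',d)
a=cv2.resize(im[190:300,90:220],(460,390),interpolation=cv2.INTER_CUBIC)
b=cv2.resize(im[125:225,340:425],(332,390),interpolation=cv2.INTER_CUBIC)
save('crop0',np.hstack([a,b]))
hsv=cv2.cvtColor(im,cv2.COLOR_RGB2HSV)
# tab: orange near (202,225)
def comp(mask,u,v):
    n,l=cv2.connectedComponents(mask.astype(np.uint8)); return l==l[v,u]
print('hsv tab',hsv[225,202],'loose',hsv[278,117],'shelf',hsv[230,185],'board',hsv[190,375])
org=(hsv[...,0]>8)&(hsv[...,0]<22)&(hsv[...,1]>150)&(hsv[...,2]>150)
for nm,(u,v) in dict(tab=(202,225),loose=(117,276)).items():
    m=comp(org,u,v);p=P[m];print(nm,m.sum(),np.round(np.percentile(p,[2,50,98],axis=0)).tolist(),cv2.minAreaRect(p[:,:2].astype(np.float32)))
m=(P[...,2]>48)&(P[...,2]<60)&(abs(P[...,0]-520)<150)&(abs(P[...,1]-424)<150)&(hsv[...,2]>40);m=comp(m,185,215);p=P[m];print('shelf',m.sum(),cv2.minAreaRect(p[:,:2].astype(np.float32)),np.median(p[:,2]))
m=(P[...,2]>22)&(P[...,2]<60)&(abs(P[...,0]-513)<200)&(abs(P[...,1]+325)<200);m=comp(m,375,190);p=P[m];r=cv2.minAreaRect(p[:,:2].astype(np.float32));print('board',m.sum(),r)
R=cv2.boxPoints(r);print(np.round(R))
for th in [np.deg2rad(-53.)]: pass
c=np.array(r[0]);k=np.array([550-469,-368+256.]);k/=np.linalg.norm(k);print('models dir deg',np.degrees(np.arctan2(k[1],k[0])))
E
```

```text
hsv tab [ 15 166 242] loose [ 14 177 184] shelf [ 12 169 157] board [ 25  93 254]
tab 165 [[507.0, 316.0, 4.0], [524.0, 340.0, 17.0], [544.0, 364.0, 23.0]] ((524.5521240234375, 340.7641906738281), (49.991207122802734, 43.1403923034668), 84.3436279296875)
loose 655 [[388.0, 600.0, 0.0], [442.0, 647.0, 8.0], [503.0, 683.0, 28.0]] ((318.707275390625, 493.426025390625), (524.7085571289062, 95.3987045288086), 51.975860595703125)
shelf 1260 ((520.99560546875, 428.02203369140625), (129.7907257080078, 189.88963317871094), 82.4844970703125) 54.11897612652558
board 3061 ((509.29888916015625, -313.44659423828125), (130.15509033203125, 296.3504638671875), 38.470462799072266)
[[ 366. -238.]
 [ 551. -470.]
 [ 652. -389.]
 [ 468. -157.]]
models dir deg -54.12500864793598
```

View pics/crop0.png

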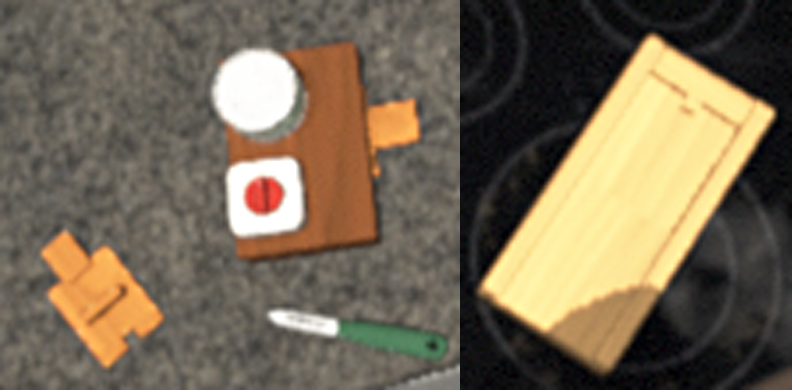

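The crop confirms it. The larger cover is the one under the shelf, with its tab at crop (393,122). The loose plate at crop (105,300) is the look-alike. The well outline and key are at crop (690,100). Next I'll refine the edges and work out the approach moves.

```bash
cat >> h.py <<'E'
def rows(tgt,yaw=None,n=None,smax=45.,verbose=True,cur=None):
    """rows from the present pose to TCP tgt (mm) and tool yaw (deg), tool pointing down"""
    s=state(); p,y=(s['eef_pos'],np.degrees(s['tcp_rot'][2])) if cur is None else cur
    yaw=y if yaw is None else yaw; D=np.array(tgt,float)-p; dy=(yaw-y+180)%360-180
    n=n or int(max(np.ceil(np.linalg.norm(D)/smax),np.ceil(abs(dy)/8.3),1)); out=[]
    for i in range(n):
        a=np.radians(y+dy*i/n); d=D/n
        t=np.array([d[0]*np.cos(a)+d[1]*np.sin(a), d[0]*np.sin(a)-d[1]*np.cos(a), -d[2]])/250
        out.append([np.round(t,3).tolist(),round(-dy/n/180,4)])
    if verbose: print(len(out),out)
    return np.array(tgt,float),yaw
def ray(n,uv,z):
    c=viewer.get_calibration(n);K=np.array(c["camera_matrix"]);T=np.linalg.inv(np.array(c["world_to_cam"]))
    uv=np.atleast_2d(uv).astype(float); r=np.stack([(uv[:,0]-K[0,2])/K[0,0],-(uv[:,1]-K[1,2])/K[1,1],-np.ones(len(uv))],1)@T[:3,:3].T
    o=T[:3,3]; return o+r*((z-o[2])/r[:,2])[:,None]
E
python3 - <<'E'
from h import *
z=np.load('top0.npz');im,d=z['im'],z['d']
hsv=cv2.cvtColor(im,cv2.COLOR_RGB2HSV)
m=((hsv[...,0]>15)&(hsv[...,0]<35)&(hsv[...,1]>50)&(hsv[...,2]>90)).astype(np.uint8)
m[:,:340]=0;m[:125]=0;m[225:]=0;m[:,425:]=0
c=max(cv2.findContours(m,0,1)[0],key=cv2.contourArea)[:,0]
for zz in (44,38):
    q=ray('top',c,zz)[:,:2].astype(np.float32); r=cv2.minAreaRect(q); print(zz,len(c),r,np.round(cv2.boxPoints(r)).tolist())
T=np.linalg.inv(viewer.get_calibration('top')['world_to_cam']);print('cam at',T[:3,3])
# tab
org=((hsv[...,0]>8)&(hsv[...,0]<22)&(hsv[...,1]>130)&(hsv[...,2]>185)).astype(np.uint8)
org[:,:190]=0;org[:215]=0;org[245:]=0;org[:,215:]=0
v,u=np.nonzero(org);q=ray('top',np.c_[u,v],17)
print(len(u),np.round(q[:,:2].min(0)),np.round(q[:,:2].max(0)))
for vv in range(215,245):
    print(vv,''.join('#' if x else '.' for x in org[vv,190:215]))
cur=rows([500,-100,230],83);cur=rows([524,326,120],83,cur=cur)
E
```

```text
44 218 ((508.01416015625, -313.54248046875), (135.65029907226562, 302.0869445800781), 38.54886245727539) [[361.0, -238.0], [549.0, -474.0], [655.0, -389.0], [467.0, -153.0]]
38 218 ((509.337158203125, -315.95294189453125), (136.22305297851562, 303.3624267578125), 38.548866271972656) [[362.0, -240.0], [551.0, -477.0], [657.0, -392.0], [468.0, -155.0]]
cam at [ 194.67400331  257.37362961 1465.06597955]
163 [485. 315.] [546. 365.]
215 .........................
216 .........................
217 .........................
218 ...............##........
219 .........########........
220 .....############........
221 ....#############........
222 ....#############........
223 ....##############.......
224 ....##############.......
225 ....##############.......
226 ....##############.......
227 ....##############.......
228 ....##############.......
229 .....#############.......
230 .....##########..........
231 .....#####...............
232 .....#...................
233 .........................
234 .........................
235 .........................
236 .........................
237 ....
[... 489 characters left out ...]
04], np.float64(-0.027)], [[0.169, -0.036, -0.004], np.float64(-0.027)], [[0.172, -0.022, -0.004], np.float64(-0.027)], [[0.173, -0.007, -0.004], np.float64(-0.027)], [[0.173, 0.008, -0.004], np.float64(-0.027)], [[0.172, 0.022, -0.004], np.float64(-0.027)], [[0.169, 0.037, -0.004], np.float64(-0.027)], [[0.166, 0.051, -0.004], np.float64(-0.027)], [[0.161, 0.065, -0.004], np.float64(-0.027)]]
10 [[[0.17, -0.011, 0.044], 0.0], [[0.17, -0.011, 0.044], 0.0], [[0.17, -0.011, 0.044], 0.0], [[0.17, -0.011, 0.044], 0.0], [[0.17, -0.011, 0.044], 0.0], [[0.17, -0.011, 0.044], 0.0], [[0.17, -0.011, 0.044], 0.0], [[0.17, -0.011, 0.044], 0.0], [[0.17, -0.011, 0.044], 0.0], [[0.17, -0.011, 0.044], 0.0]]
```

Emit:
arm_command(
  rows=[
    [[0.131,-0.114,0],-0.027],
    [[0.14,-0.102,0],-0.027],
    [[0.148,-0.09,0],-0.027],
    [[0.155,-0.077,0],-0.027],
    [[0.161,-0.064,0],-0.027],
  ],
  claw=1,
)

```text
t: 1.2
eef_pos: [283.9, -422.3, 214.8]
tcp_rot: [3.141, 0.0, 0.69]
ft_force: [0.1, 0.7, -0.3]
opening: 0.996
grip_force: 0.0
```

Emit:
arm_command(
  rows=[
    [[0.166,-0.05,0],-0.027],
    [[0.169,-0.036,0],-0.027],
    [[0.172,-0.022,0],-0.027],
    [[0.173,-0.007,0],-0.027],
    [[0.173,0.008,0],-0.027],
  ],
)

```text
t: 1.7
eef_pos: [404.3, -242.3, 214.9]
tcp_rot: [3.141, 0.0, 1.114]
ft_force: [0.7, -1.0, -0.3]
opening: 1.0
grip_force: 0.0
```

Emit:
arm_command(
  rows=[
    [[0.172,0.022,0],-0.027],
    [[0.169,0.037,0],-0.027],
    [[0.166,0.051,0],-0.027],
    [[0.161,0.065,0],-0.027],
    [[0.17,-0.01,0],0],
  ],
)

```text
t: 2.2
eef_pos: [504.6, -55.8, 214.6]
tcp_rot: [3.14, 0.0, 1.453]
ft_force: [0.5, 0.3, 0.2]
opening: 0.998
grip_force: 0.0
```

Emit:
arm_command(
  rows=[
    [[0.17,-0.01,0],0],
    [[0.17,-0.01,0.04],0],
    [[0.17,-0.01,0.04],0],
    [[0.17,-0.01,0.04],0],
    [[0.17,-0.01,0.04],0],
  ],
)

```text
t: 2.7
eef_pos: [515.6, 157.1, 174.4]
tcp_rot: [3.141, -0.0, 1.45]
ft_force: [1.0, -0.1, 0.4]
opening: 0.998
grip_force: 0.0
```

```bash
python3 - <<'E'
from h import *
s=state();print(s['t'],s['eef_pos'],np.degrees(s['tcp_rot']),s['ft_force'],s['joints'])
a=ray('top',[[206.5,218],[207.7,229.5],[196,219.5],[194.5,229.5]],17)[:,:2];print(np.round(a,1).tolist())
e=a[0]-a[1];print('tip edge dir',np.degrees(np.arctan2(e[1],e[0])),np.linalg.norm(e))
rows([524,328,90],83)
E
```

```text
2.7 [515.58749996 157.12006022 174.40972125] [ 1.79969098e+02 -2.88792729e-03  8.30976181e+01] [ 0.95225968 -0.13980004  0.36020059] [ 1.73283504e-01  4.16675511e-01  1.81740405e+00 -1.37014156e-04
  9.06982269e-01  2.93837197e-01]
[[541.9, 313.5], [501.9, 319.8], [546.9, 349.4], [514.6, 363.0]]
tip edge dir -8.901937604295224 40.445624848866736
5 [[[0.137, -0.01, 0.068], np.float64(0.0001)], [[0.137, -0.01, 0.068], np.float64(0.0001)], [[0.137, -0.01, 0.068], np.float64(0.0001)], [[0.137, -0.01, 0.068], np.float64(0.0001)], [[0.137, -0.01, 0.068], np.float64(0.0001)]]
```

Emit:
arm_command(
  rows=[
    [[0.137,-0.01,0.068],0],
    [[0.137,-0.01,0.068],0],
    [[0.137,-0.01,0.068],0],
    [[0.137,-0.01,0.068],0],
    [[0.142,-0.01,0.068],0.005],
  ],
)

```text
t: 3.2
eef_pos: [523.9, 329.5, 88.9]
tcp_rot: [3.141, 0.0, 1.434]
ft_force: [1.1, -0.3, 0.4]
opening: 1.002
grip_force: 0.0
```

Emit:
arm_command(
  rows=[
    [[0,0,0.09],0],
    [[0,0,0.09],0],
    [[0,0,0.09],0],
    [[0,0,0.06],0],
    [[0,0,0],0],
  ],
)

```text
t: 3.7
eef_pos: [523.2, 327.6, 5.3]
tcp_rot: [-3.139, 0.002, 1.435]
ft_force: [0.4, 0.1, -0.5]
opening: 0.998
grip_force: 0.0
```

```bash
python3 - <<'E'
from h import *
s=state();print(s['t'],s['eef_pos'],np.degrees(s['tcp_rot']),s['ft_force'],s['joints'])
im,d=cam('top');save('a1',cv2.resize(im[180:280,140:260],(720,600),interpolation=cv2.INTER_CUBIC))
rows([523.7,329.5,5],82)
E
```

```text
3.7 [523.22078778 327.60079113   5.32913494] [-1.79858649e+02  1.01524602e-01  8.21916950e+01] [ 0.35783482  0.05581694 -0.49741318] [ 4.52496806e-01  7.43536353e-01  1.73955108e+00 -1.68509837e-04
  6.61540902e-01  5.88912742e-01]
1 [[[0.006, -0.001, 0.007], np.float64(0.001)]]
```

View pics/a1.png

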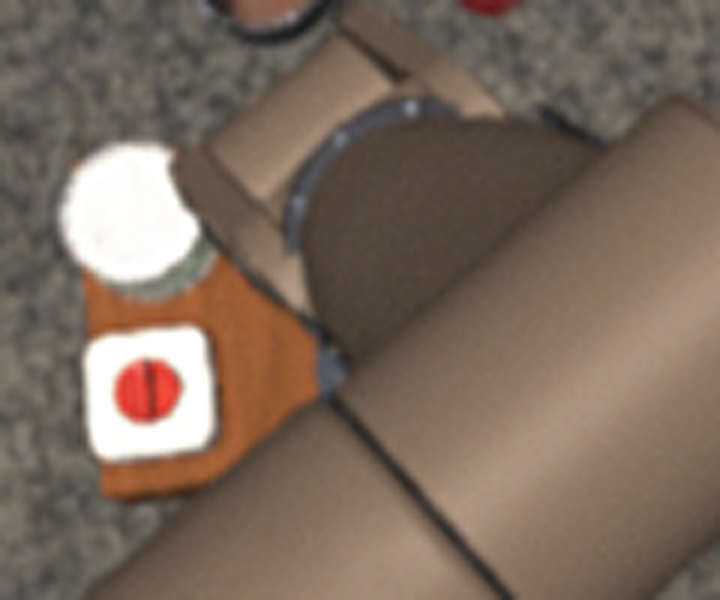

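The gripper sits over the tab. The arm links cover the tab in this view, and the tin at (130,215) and timer at (150,393) are clear. I'll close the gripper.

Emit:
arm_command(
  rows=[
    [[0,0,0],0],
    [[0,0,0],0],
    [[0,0,0],0],
    [[0,0,0],0],
    [[0,0,0],0],
  ],
  claw=0.2,
)

```text
t: 4.25
eef_pos: [524.1, 328.1, 7.4]
tcp_rot: [3.141, -0.0, 1.435]
ft_force: [-0.5, -0.3, -0.1]
opening: 0.635
grip_force: 0.0
```

Emit:
arm_command(
  rows=[
    [[0,0,0],0],
    [[0,0,0],0],
    [[-0.02,0,0],0],
    [[-0.04,0,0],0],
    [[-0.06,0,0],0],
  ],
)

```text
t: 4.75
eef_pos: [519.8, 297.8, 7.1]
tcp_rot: [3.141, -0.0, 1.435]
ft_force: [1.0, 1.0, 0.8]
opening: 0.417
grip_force: 29.9
```

Emit:
arm_command(
  rows=[
    [[-0.08,0,0],0],
    [[-0.08,0,0],0],
    [[-0.08,0,0],0],
    [[-0.08,0,0],0],
    [[-0.08,0,0],0],
  ],
)

```text
t: 5.25
eef_pos: [505.7, 197.4, 7.1]
tcp_rot: [-3.141, 0.0, 1.434]
ft_force: [-0.1, 0.0, -2.2]
opening: 0.418
grip_force: 29.9
```

Emit:
arm_command(
  rows=[
    [[-0.08,0,0],0],
    [[-0.08,0,0],0],
    [[-0.08,0,0],0],
    [[-0.06,0,0],0],
    [[0,0,0],0],
  ],
)

```text
t: 5.75
eef_pos: [495.6, 122.9, 7.2]
tcp_rot: [-3.141, 0.001, 1.432]
ft_force: [-1.3, -0.9, -1.3]
opening: 0.417
grip_force: 29.9
```

Emit:
arm_command(
  rows=[
    [[0,0,0],0],
    [[0,0,0],0],
    [[0,0,0],0],
    [[0,0,-0.08],0],
    [[0,0,-0.12],0],
  ],
  claw=0.8,
)

```text
t: 6.25
eef_pos: [495.3, 125.4, 56.5]
tcp_rot: [-3.139, 0.001, 1.436]
ft_force: [-0.3, -0.0, 0.1]
opening: 0.771
grip_force: 0.0
```

Emit:
arm_command(
  rows=[
    [[-0.14,0,-0.12],-0.046],
    [[-0.14,0,-0.1],-0.046],
    [[-0.14,0,-0.05],-0.046],
    [[-0.14,0,0],-0.046],
    [[-0.14,0,0],-0.046],
  ],
)

```text
t: 6.75
eef_pos: [522.4, -45.3, 125.4]
tcp_rot: [3.141, 0.001, 2.164]
ft_force: [0.3, 0.7, 1.2]
opening: 0.797
grip_force: 0.0
```

```bash
python3 - <<'E'
from h import *
s=state();print(s['t'],s['eef_pos'],np.degrees(s['tcp_rot']),s['ft_force'],s['opening'])
im,d=cam('top');np.savez('top1.npz',im=im,d=d)
for l in ["cover","cover_tab","cover_bar"]:
    print(l,[(np.round(r["position"]).tolist(),round(r["confidence"],2)) for r in models.mark_of('top',l)][:3])
save('a2',cv2.resize(im[150:300,120:320],(800,600),interpolation=cv2.INTER_CUBIC))
E
```

```text
6.75 [522.39670273 -45.3467864  125.37299423] [1.79961438e+02 4.80416426e-02 1.23983268e+02] [0.32308822 0.72235521 1.18849628] 0.797045911772264
cover [([435.0, 644.0, 2.0], 0.92), ([510.0, 217.0, -0.0], 0.88)]
cover_tab [([498.0, 127.0, 9.0], 0.9), ([499.0, 670.0, 8.0], 0.7)]
cover_bar [([504.0, 216.0, 35.0], 0.92), ([433.0, 643.0, 23.0], 0.62)]
```

View pics/a2.png

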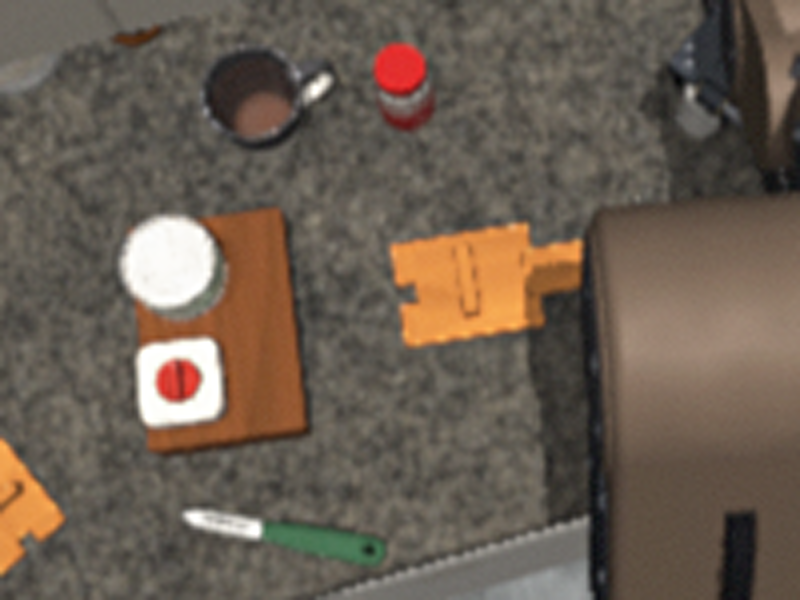

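The cover lies fully out on the worktop: plate centre at picture (467,285), notch at (405,293) facing the shelf, bar at (467,279). Now I'll fit its pose.

```bash
cat >> h.py <<'E'
def matchpose(n,im,box,polys,x0,hue=(8,22),smin=130,vmin=90,span=(12,12,0.12)):
    """fit (x,y,yaw) by overlap of a rendered outline with the colour mask; polys: list of (Nx3 pts)"""
    from scipy.optimize import minimize
    hsv=cv2.cvtColor(im,cv2.COLOR_RGB2HSV);m=((hsv[...,0]>=hue[0])&(hsv[...,0]<=hue[1])&(hsv[...,1]>smin)&(hsv[...,2]>vmin)).astype(np.float32)
    u0,v0,u1,v1=box;m=m[v0:v1,u0:u1];S=6
    M=cv2.resize(m,None,fx=S,fy=S,interpolation=cv2.INTER_LINEAR)
    c=viewer.get_calibration(n);K=np.array(c["camera_matrix"]);T=np.array(c["world_to_cam"])
    def draw(x):
        A=np.zeros_like(M);cs,sn=np.cos(x[2]),np.sin(x[2])
        for p in polys:
            w=np.c_[x[0]+cs*p[:,0]-sn*p[:,1],x[1]+sn*p[:,0]+cs*p[:,1],p[:,2],np.ones(len(p))]@T.T
            uv=np.c_[K[0,0]*w[:,0]/-w[:,2]+K[0,2],-K[1,1]*w[:,1]/-w[:,2]+K[1,2]]
            q=((uv-[u0,v0]+0.5)*S-0.5)*16
            cv2.fillPoly(A,[np.round(q).astype(np.int32)],1.0,shift=4)
        return A
    f=lambda x:float(np.abs(draw(x)-M).sum())/S/S
    x0=np.array(x0,float);best=None
    for k in range(3):
        sx=np.array([x0]+[x0+np.eye(3)[i]*span[i]*(1 if k%2==0 else -.7)/(k+1) for i in range(3)])
        r=minimize(f,x0,method='Nelder-Mead',options=dict(initial_simplex=sx,xatol=1e-3,fatol=1e-2,maxiter=300));x0=r.x
    return r.x,r.fun,draw(r.x),M
E
python3 - <<'E'
from h import *
z=np.load('top1.npz');im=z['im']
def rect(x0,x1,y0,y1,zz): return np.array([[x0,y0,zz],[x1,y0,zz],[x1,y1,zz],[x0,y1,zz]],float)
pl=[np.array([[-60,-45,zz],[60,-45,zz],[60,-9,zz],[44,-9,zz],[44,9,zz],[60,9,zz],[60,45,zz],[-60,45,zz]],float) for zz in (0,9)]
pl+= [rect(-105,-60,-20,20,17)]
x,f,A,M=matchpose('top',im,(210,195,265,245),pl,[508,214,np.radians(82)])
print(x[:2],np.degrees(x[2]),f)
# restrict to columns left of arm (<264)
rows([x[0],x[1],60],np.degrees(x[2])+90)
E
```

```text
[506.0182145  217.65776538] 82.8460707777792 47.918596055772575
7 [[[0.13, 0.075, 0.037], np.float64(-0.0392)], [[0.12, 0.09, 0.037], np.float64(-0.0392)], [[0.108, 0.104, 0.037], np.float64(-0.0392)], [[0.094, 0.117, 0.037], np.float64(-0.0392)], [[0.079, 0.127, 0.037], np.float64(-0.0392)], [[0.063, 0.136, 0.037], np.float64(-0.0392)], [[0.046, 0.143, 0.037], np.float64(-0.0392)]]
```

Emit:
arm_command(
  rows=[
    [[0.13,0.075,0],-0.0392],
    [[0.12,0.09,0],-0.0392],
    [[0.108,0.104,0.037],-0.0392],
    [[0.094,0.117,0.037],-0.0392],
    [[0.079,0.127,0.057],-0.0392],
  ],
  claw=0.55,
)

```text
t: 7.45
eef_pos: [509.3, 145.4, 91.9]
tcp_rot: [3.141, 0.001, 2.778]
ft_force: [1.1, 0.7, 0.4]
opening: 0.552
grip_force: 0.0
```

Emit:
arm_command(
  rows=[
    [[0.063,0.136,0.057],-0.0392],
    [[0.046,0.143,0.057],-0.0392],
    [[0,0,0],0],
    [[0,0,0],0],
    [[0,0,0],0],
  ],
)

```text
t: 7.95
eef_pos: [504.9, 217.5, 63.6]
tcp_rot: [-3.141, -0.0, 3.018]
ft_force: [0.2, -0.2, 0.7]
opening: 0.551
grip_force: 0.0
```

```bash
python3 - <<'E'
from h import *
s=state();print(s['t'],s['eef_pos'],np.degrees(s['tcp_rot']),s['opening'])
rows([506,217.7,12.5],172.8,n=5)
E
```

```text
7.95 [504.90192166 217.46463116  63.62874905] [-1.79991647e+02 -9.64973363e-04  1.72911103e+02] 0.5505422070838571
5 [[[-0.001, 0.0, 0.041], np.float64(0.0001)], [[-0.001, 0.0, 0.041], np.float64(0.0001)], [[-0.001, 0.0, 0.041], np.float64(0.0001)], [[-0.001, 0.0, 0.041], np.float64(0.0001)], [[-0.001, 0.0, 0.041], np.float64(0.0001)]]
```

Emit:
arm_command(
  rows=[
    [[0,0,0.045],0],
    [[0,0,0.045],0],
    [[0,0,0.045],0],
    [[0,0,0.045],0],
    [[0,0,0.022],0],
  ],
)

```text
t: 8.45
eef_pos: [504.8, 217.1, 11.3]
tcp_rot: [-3.141, -0.002, 3.019]
ft_force: [0.2, -0.0, 0.1]
opening: 0.548
grip_force: 0.0
```

Emit:
arm_command(
  rows=[
    [[0,0,0],0],
    [[0,0,0],0],
    [[0,0,0],0],
    [[0,0,0],0],
    [[0,0,0],0],
  ],
  claw=0,
)

```text
t: 8.95
eef_pos: [505.4, 217.6, 13.2]
tcp_rot: [3.141, 0.001, 3.019]
ft_force: [-0.7, 0.5, -0.1]
opening: 0.187
grip_force: 0.0
```

Emit:
arm_command(
  rows=[
    [[0,0,0],0],
    [[0,0,0],0],
    [[0,0,0],0],
    [[0,0,0],0],
    [[0,0,0],0],
  ],
)

```text
t: 9.45
eef_pos: [505.4, 217.6, 13.1]
tcp_rot: [3.141, 0.0, 3.019]
ft_force: [-1.1, -0.2, 5.8]
opening: 0.145
grip_force: 30.0
```

Emit:
arm_command(
  rows=[
    [[0,0,-0.04],0],
    [[0,0,-0.1],0],
    [[0,0,-0.14],0],
    [[0,0,-0.14],0],
    [[0,0,-0.1],0],
  ],
)

```text
t: 9.95
eef_pos: [505.3, 217.5, 145.2]
tcp_rot: [3.141, 0.001, 3.019]
ft_force: [1.0, 0.5, -2.3]
opening: 0.149
grip_force: 30.0
```

```bash
cat >> h.py <<'E'
def ortho(n,im,c,yaw,z,X,Y,s=2):
    """warp to plane z; board-aligned frame centred at c: columns = x X0..X1, rows = y Y1..Y0, s px/mm"""
    a=np.radians(yaw);u=np.array([np.cos(a),np.sin(a)]);v=np.array([-u[1],u[0]])
    xs,ys=np.meshgrid(np.arange(X[0],X[1],1/s),np.arange(Y[1],Y[0],-1/s))
    w=np.stack([c[0]+xs*u[0]+ys*v[0],c[1]+xs*u[1]+ys*v[1],np.full_like(xs,z),np.ones_like(xs)],-1)
    k=viewer.get_calibration(n);K=np.array(k["camera_matrix"]);q=w@np.array(k["world_to_cam"]).T
    mu=K[0,0]*q[...,0]/-q[...,2]+K[0,2];mv=-K[1,1]*q[...,1]/-q[...,2]+K[1,2]
    return cv2.remap(im,mu.astype(np.float32),mv.astype(np.float32),cv2.INTER_CUBIC)
E
python3 - <<'E'
from h import *
s=state();print(s['t'],s['eef_pos'],np.degrees(s['tcp_rot']))
rows([462,-255,140],38.5,n=18)
C=[509,-314]
o=[]
for n in ('top',):
    im=np.load(n+'0.npz')['im']; o.append(ortho(n,im,C,-51.5,38,(-180,180),(-95,95),2))
o=o[0]
for x in range(-180,181,20): cv2.line(o,((x+180)*2,0),((x+180)*2,6 if x else 14),(255,0,0),1)
for y in range(-80,81,20): cv2.line(o,(0,(95-y)*2),(6 if y else 14,(95-y)*2),(255,0,0),1)
save('o0',o)
E
```

```text
9.95 [505.29929565 217.4520745  145.24371023] [1.79977116e+02 6.50754748e-02 1.72984688e+02]
18 [[[-0.003, -0.105, 0.001], np.float64(0.0415)], [[-0.017, -0.104, 0.001], np.float64(0.0415)], [[-0.03, -0.101, 0.001], np.float64(0.0415)], [[-0.043, -0.096, 0.001], np.float64(0.0415)], [[-0.055, -0.09, 0.001], np.float64(0.0415)], [[-0.067, -0.082, 0.001], np.float64(0.0415)], [[-0.077, -0.072, 0.001], np.float64(0.0415)], [[-0.085, -0.062, 0.001], np.float64(0.0415)], [[-0.093, -0.05, 0.001], np.float64(0.0415)], [[-0.098, -0.038, 0.001], np.float64(0.0415)], [[-0.103, -0.025, 0.001], np.float64(0.0415)], [[-0.105, -0.011, 0.001], np.float64(0.0415)], [[-0.105, 0.003, 0.001], np.float64(0.0415)], [[-0.104, 0.016, 0.001], np.float64(0.0415)], [[-0.101, 0.03, 0.001], np.float64(0.0415)], [[-0.096, 0.043, 0.001], np.float64(0.0415)], [[-0.09, 0.055, 0.001], np.float64(0.0415)], [[-0.082, 0.066, 0.001], np.float64(0.0415)]]
```

View pics/o0.png

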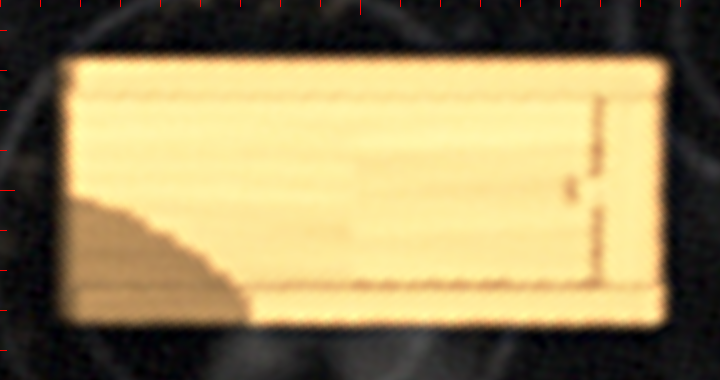

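The rectified view shows:
- rail inner edges at rows 97 and 286
- the well's far wall at column 595
- the key end at column 571
- the near step at about column 352

So the d-shifted board origin is about (509,-314) and its yaw about -51.5°. Carrying the cover over the land.

Emit:
arm_command(
  rows=[
    [[-0.003,-0.105,0],0.0415],
    [[-0.017,-0.104,0],0.0415],
    [[-0.03,-0.101,0],0.0415],
    [[-0.043,-0.096,0],0.0415],
    [[-0.055,-0.09,0],0.0415],
  ],
)

```text
t: 10.45
eef_pos: [492.5, 85.4, 143.2]
tcp_rot: [-3.141, -0.0, 2.362]
ft_force: [0.4, 0.2, -3.2]
opening: 0.146
grip_force: 30.0
```

Emit:
arm_command(
  rows=[
    [[-0.067,-0.082,0],0.0415],
    [[-0.077,-0.072,0],0.0415],
    [[-0.085,-0.062,0],0.0415],
    [[-0.093,-0.05,0],0.0415],
    [[-0.098,-0.038,0],0.0415],
  ],
)

```text
t: 10.95
eef_pos: [480.6, -45.8, 143.2]
tcp_rot: [-3.141, -0.0, 1.71]
ft_force: [0.2, 0.0, -3.2]
opening: 0.144
grip_force: 30.0
```

Emit:
arm_command(
  rows=[
    [[-0.103,-0.025,0],0.0415],
    [[-0.105,-0.011,0],0.0415],
    [[-0.105,0.003,0],0.0415],
    [[-0.104,0.016,0],0.0415],
    [[-0.101,0.03,0],0.0415],
  ],
)

```text
t: 11.45
eef_pos: [468.7, -177.0, 143.1]
tcp_rot: [-3.141, 0.0, 1.058]
ft_force: [0.4, 0.7, -2.4]
opening: 0.146
grip_force: 30.0
```

Emit:
arm_command(
  rows=[
    [[-0.096,0.043,0],0.0415],
    [[-0.09,0.055,0],0.0415],
    [[-0.082,0.066,0],0.0415],
    [[0,0,0.05],0],
    [[0,0,0.05],0],
  ],
)

```text
t: 11.95
eef_pos: [461.8, -254.7, 117.3]
tcp_rot: [-3.141, 0.0, 0.673]
ft_force: [-0.0, 0.6, -2.7]
opening: 0.144
grip_force: 30.0
```

```bash
python3 - <<'E'
from h import *
s=state();print(s['t'],s['eef_pos'],np.degrees(s['tcp_rot']),s['ft_force'],s['joints'])
im,d=cam('top');np.savez('top2.npz',im=im,d=d)
im2,d2=cam('scene');np.savez('scene2.npz',im=im2,d=d2)
save('b0',np.hstack([cv2.resize(im[110:240,330:460],(400,400),interpolation=cv2.INTER_CUBIC),cv2.resize(im2[120:250,270:400],(400,400),interpolation=cv2.INTER_CUBIC)]))
rows([461.8,-255.7,85],38.5)
E
```

```text
11.95 [ 461.78906421 -254.72396028  117.31143877] [-1.79990241e+02  7.93927252e-04  3.85644025e+01] [-0.00957042  0.57087444 -2.66621307] [-6.29373134e-01  4.81089195e-01  1.90096258e+00  4.61730629e-05
  7.59708785e-01  2.68313917e-01]
1 [[[-0.004, 0.009, 0.124], np.float64(0.0008)]]
```

View pics/b0.png

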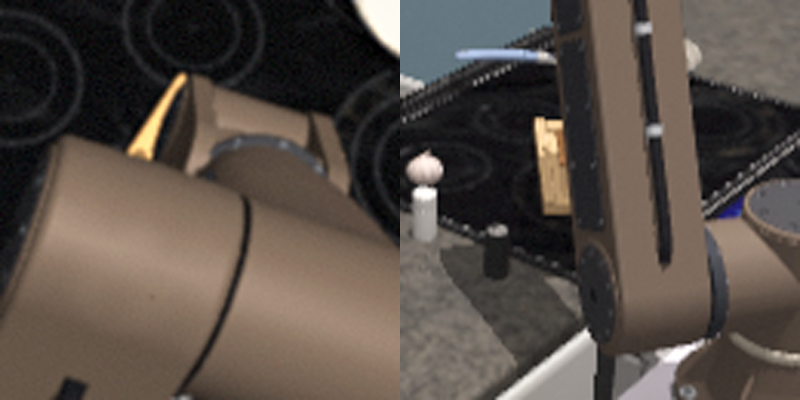

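Both views are blocked by the arm here: only a sliver of board shows at (165,120) on the left and (550,165) on the right. I'll descend by feel instead, expecting the TCP at z≈51 on the land or ≈57 on a rail.

Emit:
arm_command(
  rows=[
    [[0,0.003,0.08],0],
    [[0,0,0.07],0],
    [[0,0,0.04],0],
    [[0,0,0.012],0],
    [[0,0,0],0],
  ],
)

```text
t: 12.55
eef_pos: [462.8, -255.0, 67.4]
tcp_rot: [-3.141, 0.0, 0.673]
ft_force: [-0.1, -0.4, -3.3]
opening: 0.145
grip_force: 30.0
```

Emit:
arm_command(
  rows=[
    [[0,0,0.008],0],
    [[0,0,0.008],0],
    [[0,0,0.008],0],
    [[0,0,0.008],0],
    [[0,0,0],0],
  ],
)

```text
t: 13.05
eef_pos: [463.4, -255.3, 60.0]
tcp_rot: [3.14, -0.001, 0.672]
ft_force: [1.9, 1.6, 4.6]
opening: 0.147
grip_force: 30.0
```

```bash
python3 - <<'E'
from h import *
for _ in range(3):
    s=state();print(s['t'],s['eef_pos'].round(2),np.degrees(s['tcp_rot']).round(2),s['ft_force'].round(1),s['moment'].round(2))
a=np.radians(-51.5);u=np.array([np.cos(a),np.sin(a)]);v=np.array([-u[1],u[0]])
for n in('top','scene'):
    d=np.load(n+'0.npz')['d'];P=unproj(n,d);q=P[...,:2]-[509,-314];x=q@u;y=q@v;Z=P[...,2]
    for nm,m in dict(land=(x>-130)&(x<-15)&(abs(y)<35),well=(x>10)&(x<90)&(abs(y)<35),railp=(abs(x)<130)&(abs(y-56)<6),railm=(abs(x)<130)&(abs(y+56)<6),range=(abs(x)<100)&(abs(abs(y)-120)<20)&(Z<20)).items():
        print(n,nm,m.sum(),np.round(np.percentile(Z[m],[25,50,75]),1) if m.any() else '')
E
```

```text
13.05 [ 463.37 -255.28   59.97] [ 1.7992e+02 -5.0000e-02  3.8520e+01] [1.9 1.6 4.6] [ 0.26 -0.14 -0.03]
13.05 [ 463.37 -255.28   59.97] [ 1.7992e+02 -5.0000e-02  3.8520e+01] [1.9 1.6 4.6] [ 0.26 -0.14 -0.03]
13.05 [ 463.37 -255.28   59.97] [ 1.7992e+02 -5.0000e-02  3.8520e+01] [1.9 1.6 4.6] [ 0.26 -0.14 -0.03]
top land 648 [41.8 43.8 46. ]
top well 426 [34.5 36.7 38.9]
top railp 248 [47.5 49.7 51.9]
top railm 250 [47.8 50.1 52. ]
top range 1203 [3.4 5.6 7.9]
scene land 127 [43.8 46.1 48.1]
scene well 95 [38.1 39.6 41.7]
scene railp 58 [49.  51.6 52.8]
scene railm 2 [50.7 52.  53.3]
scene range 143 [6.3 8.  9.9]
```

The depth data shows the range surface stands about 5.7 mm above z=0. That puts land contact at TCP z≈56.8 and rail contact at ≈62.8. The forces suggest the -y edge is on its rail, so I'll shift about 1.5 mm to board +y (tool +x) and lower again.

Emit:
arm_command(
  rows=[
    [[0,0,-0.006],0],
    [[0.006,0,0],0],
    [[0,0,0.006],0],
    [[0,0,0.004],0],
    [[0,0,0],0],
  ],
)

```text
t: 13.55
eef_pos: [463.7, -254.4, 58.3]
tcp_rot: [-3.141, 0.0, 0.672]
ft_force: [-0.7, 0.7, -0.3]
opening: 0.145
grip_force: 30.0
```

```bash
cat >> h.py <<'E'
def bs():
    s=state();a=np.radians(-51.5);u=np.array([np.cos(a),np.sin(a)]);v=np.array([-u[1],u[0]])
    q=s['eef_pos'][:2]-[509,-314];f=s['ft_force']
    print('t',round(s['t'],2),'board x,y %.2f %.2f z %.2f'%(q@u,q@v,s['eef_pos'][2]),'rpy',np.degrees(s['tcp_rot']).round(2),'F u,v,z %.1f %.1f %.1f'%(f[:2]@u,f[:2]@v,f[2]),'M u,v,z %.2f %.2f %.2f'%(s['moment'][:2]@u,s['moment'][:2]@v,s['moment'][2]),round(s['opening'],3))
E
python3 -c "
from h import *;bs()"
```

```text
t 13.55 board x,y -74.82 1.66 z 58.34 rpy [-1.7999e+02  1.0000e-02  3.8520e+01] F u,v,z -1.0 -0.2 -0.3 M u,v,z 0.05 0.05 0.05 0.145
```

Emit:
arm_command(
  rows=[
    [[0,0,0.004],0],
    [[0,0,0.004],0],
    [[0,0,0.004],0],
    [[0,0,0],0],
    [[0,0,0],0],
  ],
)

```text
t: 14.05
eef_pos: [463.6, -254.7, 56.2]
tcp_rot: [3.141, 0.0, 0.673]
ft_force: [-5.8, -1.7, 11.4]
opening: 0.143
grip_force: 30.0
```

```bash
python3 -c "
from h import *;bs()"
```

```text
t 14.05 board x,y -74.65 1.34 z 56.18 rpy [1.7997e+02 2.0000e-02 3.8540e+01] F u,v,z -2.3 -5.6 11.4 M u,v,z -0.81 0.55 0.04 0.143
```

Emit:
arm_command(
  rows=[
    [[-0.004,0,-0.003],0],
    [[0,0,0],0],
    [[0,0.02,0],0],
    [[0,0.03,0],0],
    [[0,0,0],0],
  ],
)

```text
t: 14.55
eef_pos: [471.5, -265.4, 56.2]
tcp_rot: [3.14, -0.0, 0.672]
ft_force: [0.6, -0.9, 3.8]
opening: 0.142
grip_force: 30.0
```

```bash
python3 -c "
from h import *;bs()"
```

```text
t 14.55 board x,y -61.35 0.90 z 56.21 rpy [ 1.7993e+02 -1.0000e-02  3.8530e+01] F u,v,z 1.1 -0.1 3.8 M u,v,z 0.08 -0.27 -0.01 0.142
```

Emit:
arm_command(
  rows=[
    [[0,0.04,0],0],
    [[0,0.04,0],0],
    [[0,0.04,0],0],
    [[0,0.04,0],0],
    [[0,0,0],0],
  ],
)

```text
t: 15.05
eef_pos: [496.6, -297.0, 56.2]
tcp_rot: [3.14, -0.0, 0.672]
ft_force: [1.5, -2.9, 3.2]
opening: 0.147
grip_force: 30.0
```

```bash
python3 -c "
from h import *;bs()"
```

```text
t 15.05 board x,y -21.00 0.89 z 56.24 rpy [ 1.799e+02 -2.000e-02  3.852e+01] F u,v,z 3.2 -0.6 3.2 M u,v,z 0.09 -0.40 -0.04 0.147
```

Emit:
arm_command(
  rows=[
    [[0,0.04,0],0],
    [[0,0.04,0],0],
    [[0,0.04,0],0],
    [[0,0.04,0],0],
    [[0,0,0],0],
  ],
)

```text
t: 15.55
eef_pos: [521.2, -328.0, 56.2]
tcp_rot: [3.14, -0.0, 0.672]
ft_force: [0.9, -2.5, 3.9]
opening: 0.144
grip_force: 30.0
```

```bash
python3 -c "
from h import *;bs()"
```

```text
t 15.55 board x,y 18.62 0.84 z 56.24 rpy [ 1.7993e+02 -1.0000e-02  3.8520e+01] F u,v,z 2.5 -0.8 3.9 M u,v,z 0.01 -0.41 -0.02 0.144
```

Emit:
arm_command(
  rows=[
    [[0,0.04,0],0],
    [[0,0.036,0],0],
    [[0,0.03,0],0],
    [[0,0,0],0],
    [[0,0,0],0],
  ],
)

```text
t: 16.05
eef_pos: [537.6, -348.7, 56.2]
tcp_rot: [3.14, -0.0, 0.672]
ft_force: [0.9, -2.2, 1.5]
opening: 0.144
grip_force: 30.0
```

```bash
python3 -c "
from h import *;bs()"
```

```text
t 16.05 board x,y 44.99 0.80 z 56.22 rpy [ 1.7989e+02 -1.0000e-02  3.8520e+01] F u,v,z 2.3 -0.6 1.5 M u,v,z 0.14 -0.23 -0.05 0.144
```

Emit:
arm_command(
  rows=[
    [[0,0.006,0],0],
    [[0,0.006,0],0],
    [[0,0.006,0],0],
    [[0,0,0],0],
    [[0,0,0],0],
  ],
)

```text
t: 16.55
eef_pos: [539.9, -351.6, 56.1]
tcp_rot: [-3.141, 0.0, 0.672]
ft_force: [-0.7, 0.8, 2.1]
opening: 0.148
grip_force: 30.0
```

```bash
python3 -c "
from h import *;bs()"
```

```text
t 16.55 board x,y 48.68 0.81 z 56.07 rpy [-1.7999e+02  1.0000e-02  3.8530e+01] F u,v,z -1.1 -0.1 2.1 M u,v,z 0.22 0.59 0.08 0.148
```

Emit:
arm_command(
  rows=[
    [[0,0.005,0.004],0],
    [[0,0.005,0.002],0],
    [[0,0,0],0],
    [[0,0,0],0],
    [[0,0,0],0],
  ],
)

```text
t: 17.05
eef_pos: [541.2, -353.2, 54.9]
tcp_rot: [-3.14, 0.0, 0.672]
ft_force: [-2.9, 3.2, 8.5]
opening: 0.144
grip_force: 30.2
```

```bash
python3 -c "
from h import *;bs()"
```

```text
t 17.05 board x,y 50.69 0.79 z 54.92 rpy [-1.7993e+02  2.0000e-02  3.8530e+01] F u,v,z -4.3 -0.3 8.5 M u,v,z -0.01 1.56 -0.02 0.144
```

Emit:
arm_command(
  rows=[
    [[0,0.005,0],0],
    [[0,0,0],0],
    [[0,0.005,0],0],
    [[0,0,0],0],
    [[0,0,0],0],
  ],
)

```text
t: 17.55
eef_pos: [542.8, -355.3, 54.9]
tcp_rot: [-3.141, 0.0, 0.672]
ft_force: [-2.2, 4.3, 7.8]
opening: 0.15
grip_force: 30.2
```

```bash
python3 -c "
from h import *;bs()"
```

```text
t 17.55 board x,y 53.36 0.79 z 54.95 rpy [-1.7995e+02  1.0000e-02  3.8520e+01] F u,v,z -4.8 1.0 7.8 M u,v,z 0.01 1.46 0.00 0.15
```

Emit:
arm_command(
  rows=[
    [[0,0.004,0],0],
    [[0,0,0],0],
    [[0,0.004,0],0],
    [[0,0,0],0],
    [[0,0,0],0],
  ],
)

```text
t: 18.05
eef_pos: [544.3, -357.2, 54.3]
tcp_rot: [3.142, 0.0, 0.672]
ft_force: [1.2, -0.6, -2.1]
opening: 0.146
grip_force: 30.0
```

```bash
python3 -c "
from h import *;bs()"
```

```text
t 18.05 board x,y 55.84 0.74 z 54.35 rpy [1.800e+02 1.000e-02 3.853e+01] F u,v,z 1.2 0.6 -2.1 M u,v,z 0.06 -0.07 0.01 0.146
```

Emit:
arm_command(
  rows=[
    [[0,0.004,0],0],
    [[0,0,0],0],
    [[0,0,0.004],0],
    [[0,0,0],0],
    [[0,0,0],0],
  ],
)

```text
t: 18.55
eef_pos: [545.0, -357.9, 53.6]
tcp_rot: [3.142, 0.0, 0.672]
ft_force: [0.7, 0.8, -2.1]
opening: 0.143
grip_force: 30.0
```

```bash
python3 -c "
from h import *;bs()"
```

```text
t 18.55 board x,y 56.74 0.84 z 53.61 rpy [180.     0.    38.53] F u,v,z -0.2 1.1 -2.1 M u,v,z 0.02 -0.03 0.01 0.143
```

Support vanished at board x≈56 and Fz went back to the hanging weight, so the plate has cleared the step. I'll follow it down.

Emit:
arm_command(
  rows=[
    [[0,0,0.004],0],
    [[0,0,0.004],0],
    [[0,0,0.004],0],
    [[0,0,0.004],0],
    [[0,0,0],0],
  ],
)

```text
t: 19.05
eef_pos: [545.0, -357.9, 49.5]
tcp_rot: [-3.141, 0.0, 0.672]
ft_force: [-0.7, -0.6, -2.2]
opening: 0.148
grip_force: 30.0
```

```bash
python3 -c "
from h import *;bs()"
```

```text
t 19.05 board x,y 56.73 0.81 z 49.47 rpy [-1.7999e+02  1.0000e-02  3.8530e+01] F u,v,z 0.0 -0.9 -2.2 M u,v,z 0.02 -0.05 -0.00 0.148
```

Emit:
arm_command(
  rows=[
    [[0,0,0.004],0],
    [[0,0,0.004],0],
    [[0,0,0],0],
    [[0,0,0],0],
    [[0,0,0],0],
  ],
)

```text
t: 19.55
eef_pos: [545.0, -358.0, 49.2]
tcp_rot: [3.141, -0.0, 0.672]
ft_force: [-5.3, 3.1, 11.7]
opening: 0.144
grip_force: 30.0
```

```bash
python3 -c "
from h import *;bs()"
```

```text
t 19.55 board x,y 56.82 0.81 z 49.17 rpy [ 1.7995e+02 -1.0000e-02  3.8530e+01] F u,v,z -5.7 -2.2 11.7 M u,v,z -0.15 0.82 0.00 0.144
```

It dropped the full 7 mm (z 56.2 to 49.2) and has floor contact. Releasing and backing off.

Emit:
arm_command(
  rows=[
    [[0,0,-0.003],0],
    [[0,0,0],0],
    [[0,0,0],0],
    [[0,0,0],0],
    [[0,0,0],0],
  ],
  claw=0.5,
)

```text
t: 20.05
eef_pos: [545.0, -357.9, 48.3]
tcp_rot: [-3.142, 0.0, 0.672]
ft_force: [0.6, -0.8, -0.4]
opening: 0.477
grip_force: 0.0
```

Emit:
arm_command(
  rows=[
    [[0,0,-0.04],0],
    [[0,0,-0.08],0],
    [[0,0,-0.16],0],
    [[0,0,-0.16],0],
    [[0,0,-0.16],0],
  ],
)

```text
t: 20.55
eef_pos: [544.8, -357.8, 200.7]
tcp_rot: [3.141, -0.0, 0.672]
ft_force: [1.2, -0.0, -0.3]
opening: 0.502
grip_force: 0.0
```

```bash
python3 - <<'E'
from h import *
bs(); rows([200,-580,220],15)
E
```

```text
t 20.55 board x,y 56.57 0.78 z 200.72 rpy [179.98  -0.    38.53] F u,v,z 0.7 0.9 -0.3 M u,v,z -0.02 -0.05 0.01 0.502
10 [[[-0.163, -0.016, -0.008], np.float64(0.0131)], [[-0.164, -0.01, -0.008], np.float64(0.0131)], [[-0.164, -0.003, -0.008], np.float64(0.0131)], [[-0.164, 0.004, -0.008], np.float64(0.0131)], [[-0.164, 0.011, -0.008], np.float64(0.0131)], [[-0.163, 0.017, -0.008], np.float64(0.0131)], [[-0.162, 0.024, -0.008], np.float64(0.0131)], [[-0.161, 0.031, -0.008], np.float64(0.0131)], [[-0.16, 0.037, -0.008], np.float64(0.0131)], [[-0.158, 0.044, -0.008], np.float64(0.0131)]]
```

Moving clear and looking.

Emit:
arm_command(
  rows=[
    [[-0.16,-0.015,0],0.013],
    [[-0.16,-0.01,0],0.013],
    [[-0.16,0,0],0.013],
    [[-0.16,0,0],0.013],
    [[-0.16,0.01,0],0.013],
  ],
)

```text
t: 21.05
eef_pos: [375.2, -466.9, 199.2]
tcp_rot: [3.141, -0.0, 0.467]
ft_force: [-0.6, -0.5, 0.6]
opening: 0.499
grip_force: 0.0
```

Emit:
arm_command(
  rows=[
    [[-0.16,0.015,0],0.013],
    [[-0.16,0.02,0],0.013],
    [[-0.16,0.03,0],0.013],
    [[-0.16,0.03,0],0.013],
    [[-0.16,0.04,0],0.013],
  ],
)

```text
t: 21.55
eef_pos: [202.3, -573.7, 199.3]
tcp_rot: [3.141, -0.0, 0.262]
ft_force: [1.0, -0.5, -0.2]
opening: 0.501
grip_force: 0.0
```

```bash
python3 - <<'E'
from h import *
im,d=cam('top');im2,d2=cam('scene')
a=np.radians(-51.5);u=np.array([np.cos(a),np.sin(a)]);v=np.array([-u[1],u[0]])
P=unproj('top',d);q=P[...,:2]-[509-1.6,-314+2];x=q@u;y=q@v;Z=P[...,2]
for nm,m in dict(land=(x>-130)&(x<-60)&(abs(y)<35),front=(x>75)&(x<110)&(abs(y)>15)&(abs(y)<40),rear=(x>2)&(x<38)&(abs(y)<40),left=(x>5)&(x<110)&(y>15)&(y<40)&(abs(x-57)>15),right=(x>5)&(x<110)&(y<-15)&(y>-40)&(abs(x-57)>15),tab=(x>-42)&(x<-8)&(abs(y)<15),bar=(abs(x-57)<4)&(abs(y)<25)).items(): print(nm,m.sum(),Z[m].mean().round(1))
o=ortho('top',im,[509,-314],-51.5,44,(-180,180),(-95,95),2)
save('end',np.vstack([o[:,:720],np.hstack([cv2.resize(im2[130:220,290:410],(293,220),interpolation=cv2.INTER_CUBIC),cv2.resize(im,(427,220))[:, :427]])]))
E
```

```text
land 403 44.0
front 127 46.2
rear 222 46.9
left 138 46.1
right 140 46.5
tab 82 53.2
bar 53 63.9
```

View pics/end.png

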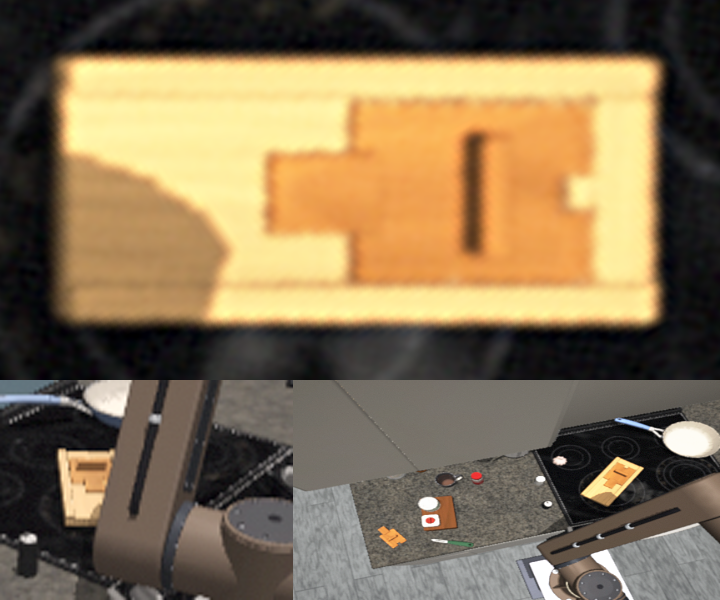

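The cover lies seated: the plate fills the well (columns 352–595), its notch is over the key at (580,193), and the tab is over the land at (315,193). Its top is level and about 2 mm above the land, as expected, and the other things stand where they were.

```bash
python3 -c "
from h import *;print(env.job_done())"
```

```text
the job is handed in; nothing more can be done
None
```

The cover was drawn out by its tab, let go on the worktop, then slid along the board until it dropped into the well with its notch over the key; it lies level and fully home, the other things look undisturbed, and I handed the job in at about 22 s of the 64 s limit.

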